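# Demould a plaster plaque and slide it onto the drying board

### The job

Press the red lever all the way down so that the mould's floor raises the white plaster plaque out of the cavity, then slide the plaque sideways onto the empty drying board, so that it lies flat and wholly on that board; the plaster is still fragile, so do not pick it up or tip it. Then push the mould's raised metal floor fully back down, ready for the next casting, and leave the painted plaque and the dye bottles where they are.

Things in the scene. Friction and masses are not known exactly. Their poses are not given: they have to be found in the camera images.
- mould: Green fixed casting mould, 150 x 150 mm, 60 mm high; origin at the centre of its underside on the table, z up, x points away from the lever side (the lever is on its -x side, towards the robot), y to its left. In the middle of its top is a 94 mm square cavity, walls 28 mm wide around it, whose floor is a moving aluminium plate.
- floor_top (a point): Centre of the top face of the moving aluminium floor plate (90 x 90 mm) of the mould: 44 mm above the table when down (16 mm below the mould's top), 61 mm when raised by the lever (1 mm above the mould's top). Coupled to the lever both ways: 50 mm per rad of lever. Pushing the bare plate down (about 10 N) takes it back and lifts the lever.
- lever (a joint): Ejector lever angle: 0 = rest, leaning up 0.17 rad, floor plate down; 0.34 rad = fully pressed to its stop, floor plate fully up. Grows as the lever's outer end goes down; about 7 N at the red pad moves it, and friction keeps it where it is left.
- lever_pad (a point): Centre of the upper face of the red lever pad, 32 mm (along the mould's x) by 44 mm (y), on the end of the lever 70 mm from the hinge; the hinge line is parallel to the mould's y, at mould x = -85 mm and 45 mm above the table. This point goes from about 63 mm to 39 mm above the table as the lever is pressed.
- plaque: Freshly cast plain white plaster plaque, 90 x 90 x 16 mm, about 150 g, with a flower in 1 mm relief; origin at the centre of its underside, z up. It starts in the mould's cavity with 2 mm clearance, its top flush with the mould's top, square with the mould.
- corner0 (a point): Corner 0 of the white plaque's underside, at its (+45, +45) mm
- corner1 (a point): Corner 1 of the white plaque's underside, at its (+45, -45) mm
- corner2 (a point): Corner 2 of the white plaque's underside, at its (-45, -45) mm
- corner3 (a point): Corner 3 of the white plaque's underside, at its (-45, +45) mm
- board_free: Fixed wooden drying board, 150 mm (its x) by 140 mm (its y), top surface 59 mm above its origin; origin at the centre of its underside, z up. It stands beside the mould, its centre 147 mm from the mould's centre along the mould's y axis, on the left (+y) or the right (-y), which changes from run to run; 2 mm gap to the mould, top 1 mm lower than the mould's. This is the empty one.
- board_full: Fixed wooden drying board, 150 mm (its x) by 140 mm (its y), top surface 59 mm above its origin; origin at the centre of its underside, z up. It stands beside the mould, its centre 147 mm from the mould's centre along the mould's y axis, on the left (+y) or the right (-y), which changes from run to run; 2 mm gap to the mould, top 1 mm lower than the mould's. This one carries the painted plaque.
- painted: Finished plaque with an orange frame and flower, 90 x 90 x 16 mm, loose on its board; origin at the centre of its underside. To be left alone.
- dye_red: Red dye bottle, 32 mm across, 75 mm high, loose on the table beyond the mould; origin at the centre of its underside. To be left alone.
- dye_blue: Blue dye bottle, the same size, also beyond the mould. To be left alone.
Mind the look-alikes: they are no part of the job. Leave any black or pink look-alike of the plaque alone. What is shaped like the board_free but purple or turquoise is not meant.

How it is judged:
By the outcome, as a careful person would: the job done as asked, in the order asked, and still so for the second after the job is handed in, with the robot touching nothing.
It also fails if it takes over 45 s, if anything falls off the work surface, if the arm or the gripper's body presses on something with over 40 N, if the wrist force passes 120 N, or if a joint passes its speed limit or range.

### The arm

A 6-joint arm with a two-finger parallel gripper is mounted at the origin on the work surface. World frame = base frame: x ahead of the robot, y to its left, z up, the work surface at z = 0. Lengths are in m, angles in rad, forces in N, time in s.
With the tool pointing down it reaches from about 0.425 to 0.95 m from the base axis. Payload 3.5 kg.
Tool frame: the origin (TCP) lies on the centre line of the jaws, within the pads' length; the fingertips stand tip_extent ahead of it and the grasp point (between the pads) lies 2 mm behind it (tip_extent is the distance from the TCP to the fingertips, in m); z points along the fingers, y is the direction in which the jaws open and shut (so a half turn about z gives the same grasp; the last joint's range is limited). The gripper opens to 85 mm and grips with 20 to 120 N. Pads are 22 mm wide; open, the fingers measure 114 mm over their backs; the gripper's body (76 mm by 85 mm) begins 54 mm behind the grasp point. The pads swing forward as they close: fully open they stand 13 mm farther back than shut.
Start: joints at [-1.304, 0.286, 1.577, -0, 1.279, -0.15], TCP at [0.273, -0.617, 0.218] pointing down, gripper open.
Joint ranges: [-2.77, 2.77], [-0.9, 2.22], [0.21, 2.48], [-1.53, 4.67], [0.24, 2.81], [-2.84, 2.84]. Speed limits (rad/s): [2.79, 2.79, 3.14, 3.14, 3.14, 3.14].

### API

Orientations are given as a unit quaternion [x, y, z, w].
In Python, from plant import * gives the robot as it stands.
- The arm moves only by the shell command python3 -m crank 'ROWS' [FORCE]. ROWS is JSON, a list of rows, each a list of 7 numbers: the gripper's target within -1 to 1 (shut at 1, half-way at 0, fully open at -1), then the shift along the tool's x, y, z in cm, then the turn, a rotation vector about the tool's x, y, z in degrees. In form: [[fingers, tx, ty, tz, wx, wy, wz], ...]. A call has 1 to 5 rows; each row shifts and turns the commanded pose from where the row before left it, along the tool's axes as they then stand; what a row does not reach is not made up. A row lasts 1/10 s, in which the tool goes at most 50 mm and 8.59 degrees, less where a joint would pass 70% of its speed; a pose out of reach is approached as far as the arm can. A call is refused whole if a number of a shift passes 5 or a number of a turn 8.59, either way. A call with a gripper value outside its range is refused whole. The fingers move at their own pace and stop on an object; FORCE is the grip in N (left out, the last holds). Time passes only in rows, so rows that do not move let the fingers close. It gives the time, the measured TCP pose, the force and the opening at its end, in the units of the state.
- get_state(): the state, without advancing time (a new reading comes with each control period).
- read_camera(name): name is "scene" or "side" or "wrist"; returns a dict with "color" (400x640x3 uint8, red, green, blue), "vfov" (degrees; the focal length in pixels is half the picture's height over the tangent of half this angle, whatever the lens; pixels are square), "cx", "cy" (the principal point, pixels), "cam_to_world" (4x4, takes a point from camera to world coordinates). Camera axes: x right, y up, looking along -z (the intrinsics and any distortion apply to the point x, -y, -z); pixel columns grow to the right and rows downward; lengths in m; the calibration is good to about 2 mm. The wrist camera is an equidistant fisheye: a pixel r from the principal point sees the ray r / f radians off the axis. A picture is of the moment at which its call begins. There is no depth.
- sign_off(): hands the job in, once; it reports no verdict.
Trained networks look in the newest picture that a camera, given by its name, has taken for a name from the list of things; names that differ only in an ending like _2 or _b are one class to them, and where a whole thing is asked for, a point or a joint stands for the part that bears it (a point fixed in the world has none). Each returns a list of dicts, best first, with "p" (0 to 1); they miss things now and then, are a little off and sometimes report something else, mostly with a low value. They report only what shows in the picture. A call takes as long as a camera call. They do not tell look-alikes from the thing itself.
- trace(thing, camera): "pixels" (400x640 bool, what is visible of it) and "location" ([column, row] in pixels, amid what is visible of it).
- place_of(thing, camera): "location" ([column, row] in pixels: a listed point, or the origin of a listed thing).
The state is a dict: "time": time; "qpos": joint angles; "dq": joint speeds; "joint_efforts": joint torques, N m; "eef_pos": TCP position; "tcp_rot": TCP orientation; "contact_force": force on the tool from outside, world axes, zero at the start; "wrist_torque": the same for the moment, N m; "opening": opening from 0.0 (shut) to 1.0 (fully open).
Only numpy, scipy, OpenCV 4.12 (cv2) and the standard library are available. Lean on these libraries where they do the work, as an engineer would, in place of code of your own. Each camera call takes 0.05 s, during which the arm holds its last target.

## Working session

There is one attempt and no reset: what is moved stays moved. The work goes in short steps, Python scripts to look and compute and a shell command to move; the robot and the scene stay as the last step left them, time stands still between calls to the robot, and variables do not carry over. Pictures are saved under pics/ and viewed, and the job is handed in when it is done.

```bash
ls; mkdir -p pics; python3 - <<'E'
from plant import *
import cv2
s=get_state();print(s)
for n in ["scene","side"]:
    r=read_camera(n);cv2.imwrite(f"pics/{n}0.png",r["color"][:,:,::-1])
    print(n,r["vfov"],r["cx"],r["cy"],r["cam_to_world"])
    for t in ["mould","floor_top","lever_pad","plaque","corner0","corner1","corner2","corner3","board_free","board_full","painted","dye_red","dye_blue"]:
        print(t,[(round(d["p"],2),[round(float(x),1) for x in d["location"]]) for d in place_of(t,n)][:4])
print(get_state()["time"])
E
```

```text
pics
{'time': 0.0, 'qpos': array([-1.30401030e+00,  2.87200876e-01,  1.57820270e+00, -2.05990771e-05,
        1.27856110e+00, -1.49994463e-01]), 'dq': array([ 1.46384902e-03,  1.47539895e-03,  9.05438278e-05, -1.27060620e-03,
       -1.58447182e-03, -1.81510344e-03]), 'joint_efforts': array([-2.44926659e-04, -4.05986559e+01, -2.92622727e+01, -1.85387412e-04,
        5.93953970e-03, -6.25125381e-06]), 'eef_pos': array([ 0.2730943 , -0.61653343,  0.2169098 ]), 'tcp_rot': array([ 9.78363912e-01,  2.06888010e-01, -7.90611706e-05, -1.18341320e-03]), 'contact_force': array([ 1.07354293, -0.4724728 ,  0.11035369]), 'wrist_torque': array([-0.00741492,  0.01060061, -0.00143999]), 'opening': 0.9985951440795919}
scene 57.46830753017473 327.6376615243846 198.91252126579909 [[ 0.00886889 -0.79695134  0.6039784   1.14153683]
 [ 0.99986161  0.0155692   0.00586153  0.0055405 ]
 [-0.01407481  0.60384284  0.79697913  0.81798464]
 [ 0.          0.          0.          1.        ]]
mould [(0.94, [346.3, 219.7])]
floor_top [(0.26, [333.6, 228.8])]
lever_pad [(0.6, [337.6, 163.9])]
plaque [(0.81, [293.8, 
[... 1138 characters left out ...]
, 187.5]), (0.2, [396.3, 223.3])]
corner0 [(0.96, [446.8, 205.3]), (0.96, [261.8, 235.3]), (0.94, [411.4, 209.3]), (0.94, [256.8, 280.8])]
corner1 [(0.96, [446.8, 205.3]), (0.96, [261.8, 235.3]), (0.94, [411.4, 209.3]), (0.94, [256.8, 280.8])]
corner2 [(0.96, [446.8, 205.3]), (0.96, [261.8, 235.3]), (0.94, [411.4, 209.3]), (0.94, [256.8, 280.8])]
corner3 [(0.96, [446.8, 205.3]), (0.96, [261.8, 235.3]), (0.94, [411.4, 209.3]), (0.94, [256.8, 280.8])]
board_free [(0.95, [217.9, 177.0]), (0.91, [345.0, 243.4]), (0.74, [184.8, 334.7]), (0.34, [312.8, 204.2])]
board_full [(0.8, [308.5, 170.8])]
painted [(0.75, [311.0, 153.5])]
dye_red [(0.84, [366.0, 174.6])]
dye_blue [(0.65, [395.1, 222.4])]
1.4
```

View pics/scene0.png

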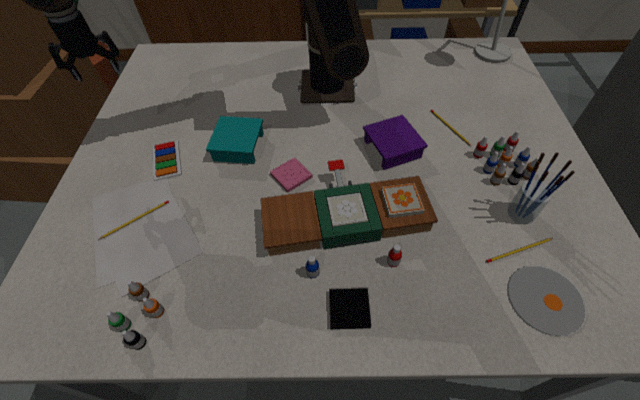

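View pics/side0.png

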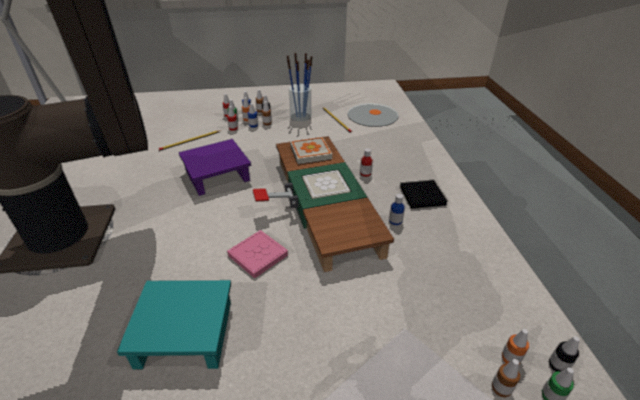

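The white plaque sits in the green mould at scene (347,210) and side (327,185). The pink one (291,174) and the black one (350,309) are look-alikes. The empty wooden board is at scene (291,222), on mould -y. The purple and turquoise boards are not meant. Enlarged crops to confirm:

```bash
python3 - <<'E'
import cv2
a=cv2.imread("pics/scene0.png")[145:285,250:450];b=cv2.imread("pics/side0.png")[125:275,240:410]
cv2.imwrite("pics/sceneC.png",cv2.resize(a,None,fx=4,fy=4,interpolation=cv2.INTER_CUBIC))
cv2.imwrite("pics/sideC.png",cv2.resize(b,None,fx=4,fy=4,interpolation=cv2.INTER_CUBIC))
E
```

```text
(no output)
```

View pics/sceneC.png

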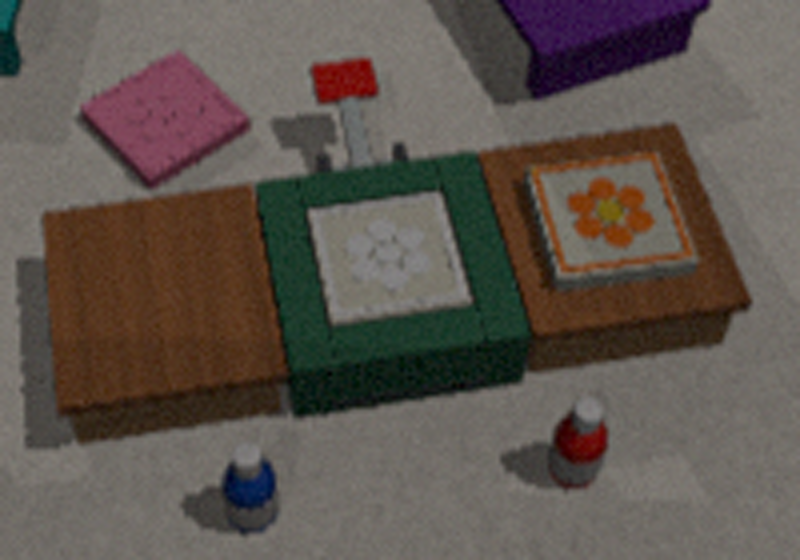

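View pics/sideC.png

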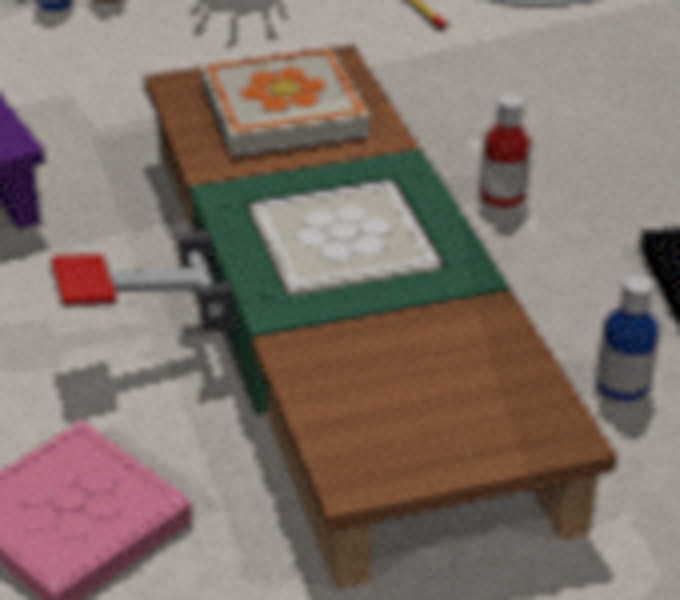

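```bash
cat > h.py <<'E'
import numpy as np
from scipy.optimize import least_squares
SC=dict(vf=57.46830753017473,cx=327.6376615243846,cy=198.91252126579909,T=np.array([[ 0.00886889,-0.79695134,0.6039784,1.14153683],[0.99986161,0.0155692,0.00586153,0.0055405],[-0.01407481,0.60384284,0.79697913,0.81798464],[0,0,0,1]]))
SD=dict(vf=52.516288310016925,cx=314.97247013223694,cy=200.69460955869707,T=np.array([[0.99280158,0.0782792,-0.09064977,0.48356325],[-0.11961745,0.60976898,-0.78350077,-0.71679821],[-0.0060564,0.7887041,0.61474317,0.61076962],[0,0,0,1]]))
def proj(c,P):
    P=np.atleast_2d(P);q=(P-c['T'][:3,3])@c['T'][:3,:3]
    f=200/np.tan(np.radians(c['vf']/2))
    return np.c_[c['cx']+f*q[:,0]/-q[:,2], c['cy']-f*q[:,1]/-q[:,2]]
def unproj(c,uv,z):
    f=200/np.tan(np.radians(c['vf']/2))
    d=c['T'][:3,:3]@np.array([(uv[0]-c['cx'])/f,-(uv[1]-c['cy'])/f,-1]);o=c['T'][:3,3]
    return o+d*(z-o[2])/d[2]
def m2w(p,P):
    P=np.atleast_2d(P).astype(float);c,s=np.cos(p[2]),np.sin(p[2])
    return np.c_[p[0]+c*P[:,0]-s*P[:,1],p[1]+s*P[:,0]+c*P[:,1],P[:,2]]
E
python3 - <<'E'
from h import *
M=np.array([(-75,-217,59),(75,-217,59),(-75,-75,60),(75,-75,60),(-75,75,60),(75,75,60),(-75,217,59),(75,217,59),(-45,-45,60),(45,-45,60),(-45,45,60),(45,45,60)])/1000
a=np.array([(43,212),(62,410),(258,184),(292,376),(480,153),(527,338),(675,125),(748,303),(310,208),(334,324),(438,193),(471,305)])/4+(250,145)-.4
b=np.array([(330,518),(612,462),(260,335),(508,293),(195,185),(418,150),(147,78),(352,46),(295,291),(440,265),(250,203),(396,181)])/4+(240,125)-.4
for sel in [(1,1),(1,0),(0,1)]:
    f=lambda p:np.r_[sel[0]*(proj(SC,m2w(p,M))-a).ravel(),sel[1]*(proj(SD,m2w(p,M))-b).ravel()]
    r=least_squares(f,[.6,0,0]);print(r.x,np.degrees(r.x[2]),np.abs(r.fun).max(),np.sqrt((r.fun**2).mean()))
    if sel==(1,1): print(r.fun.reshape(-1,2).round(1).tolist());p=r.x
print(m2w(p,[(-.154,0,.063),(0,-.147,.059),(0,.045,.06)]))
print(proj(SC,m2w(p,[(-.154,0,.063)])),proj(SD,m2w(p,[(-.154,0,.063)])))
E
```

```text
[0.5982374  0.04805499 0.15640397] 8.961287252196206 1.9773679785821514 0.8819086463554502
[[-0.5, -0.2], [-1.8, -0.4], [-0.7, -0.8], [-0.5, -1.0], [-1.2, -0.7], [1.3, -0.6], [0.8, -0.5], [1.5, -0.0], [-0.8, 0.4], [-0.9, -0.1], [0.9, -0.6], [0.5, -0.6], [-0.4, -0.2], [2.0, -1.4], [-1.7, -0.1], [1.2, -1.5], [-0.8, 0.2], [1.6, -0.4], [-0.4, -0.8], [1.2, -0.4], [-0.8, 0.4], [1.0, 0.1], [0.4, 0.4], [-0.4, 0.1]]
[0.59931832 0.04831412 0.15802362] 9.054086510107096 1.7090842339236474 0.5552501918866001
[0.59755621 0.04729521 0.15599715] 8.937978435585011 1.9659653167057627 0.6370815061432422
[[ 0.44611716  0.02406686  0.063     ]
 [ 0.62113516 -0.0971507   0.059     ]
 [ 0.59122788  0.09250572  0.06      ]]
[[335.84406261 163.70090413]] [[260.6341907  193.24251737]]
```

```bash
python3 - <<'E'
import plant
print([n for n in dir(plant) if n[0]!='_'], getattr(plant,'tip_extent',None))
import numpy as np
th=2*np.arctan2(0.206888,0.978364);d=np.array([.018,.045])*100
for k in range(9):
    a=th+np.radians(8.34*k);print(k,round(d[0]*np.cos(a)+d[1]*np.sin(a),2),round(d[0]*np.sin(a)-d[1]*np.cos(a),2))
a=np.radians(98.96);d=np.array([.2,4.7]);print(round(d[0]*np.cos(a)+d[1]*np.sin(a),2),round(d[0]*np.sin(a)-d[1]*np.cos(a),2))
E
```

```text
['Unreachable', 'get_state', 'place_of', 'read_camera', 'sign_off', 'tip_extent', 'trace'] 0.017
0 3.47 -3.39
1 3.92 -2.85
2 4.29 -2.25
3 4.57 -1.6
4 4.76 -0.92
5 4.84 -0.22
6 4.82 0.48
7 4.7 1.18
8 4.48 1.85
4.61 0.93
```

```bash
python3 -m crank '[[1,3.5,-3.4,0,0,0,-8.34],[1,3.9,-2.85,0,0,0,-8.34],[1,4.3,-2.25,0,0,0,-8.34],[1,4.6,-1.6,0,0,0,-8.34],[1,4.75,-0.9,0,0,0,-8.34]]' 20
python3 -m crank '[[1,4.8,-0.2,0,0,0,-8.34],[1,4.8,0.5,0,0,0,-8.34],[1,4.7,1.2,0,0,0,-8.34],[1,4.5,1.85,0,0,0,-8.34]]'
```

```text
time: 1.9
eef_pos: [0.3641, -0.3902, 0.2185]
tcp_rot: [0.839, 0.544, 0.0, 0.0]
contact_force: [0.6, -0.4, 0.9]
opening: 0.143
time: 2.3
eef_pos: [0.4365, -0.2108, 0.2187]
tcp_rot: [0.648, 0.762, 0.0, 0.001]
contact_force: [1.0, -0.3, 0.1]
opening: -0.002
```

```bash
python3 -m crank '[[1,4.6,0.9,0,0,0,0],[1,4.6,0.9,0,0,0,0],[1,4.6,0.9,0,0,0,0],[1,4.6,0.9,2,0,0,0],[1,4.6,0.9,2,0,0,0]]'
python3 -m crank '[[1,0,0,2,0,0,0],[1,0,0,0,0,0,0]]'; python3 - <<'E'
from plant import *
import numpy as np
s=get_state();print(s['eef_pos'],s['tcp_rot'],s['opening'],s['contact_force'])
q=s['tcp_rot'];print(np.degrees(2*np.arctan2(q[1],q[0])))
E
```

```text
time: 2.8
eef_pos: [0.4452, 0.0216, 0.1799]
tcp_rot: [0.65, 0.76, 0.001, 0.002]
contact_force: [1.3, -0.4, -0.2]
opening: -0.001
time: 3.0
eef_pos: [0.4424, 0.0216, 0.1564]
tcp_rot: [0.649, 0.761, -0.002, -0.002]
contact_force: [-0.8, 0.5, 0.1]
opening: -0.002
[0.4424109  0.02162869 0.15635339] [ 0.64856955  0.76114979 -0.0015465  -0.00248002] -0.0016942906190729476 [-0.79074847  0.53527052  0.14689795]
99.13190579320958
```

```bash
python3 -m crank '[[1,0.15,0.3,3.5,0,0,0],[1,0,0,3.5,0,0,0],[1,0,0,0.5,0,0,0]]'
python3 -m crank '[[1,0,0,0.8,0,0,0],[1,0,0,0.6,0,0,0],[1,0,0,0.6,0,0,0]]'
python3 - <<'E'
from plant import *
import cv2
r=read_camera("side");cv2.imwrite("pics/side1.png",cv2.resize(r["color"][125:275,220:420,::-1],None,fx=4,fy=4,interpolation=cv2.INTER_CUBIC))
E
```

```text
time: 3.3
eef_pos: [0.4449, 0.0214, 0.0813]
tcp_rot: [0.65, 0.76, -0.002, -0.003]
contact_force: [-0.3, 0.3, 0.3]
opening: -0.002
time: 3.6
eef_pos: [0.4489, 0.0213, 0.0654]
tcp_rot: [0.65, 0.76, 0.001, 0.001]
contact_force: [0.8, -0.3, -0.3]
opening: 0.003
```

View pics/side1.png

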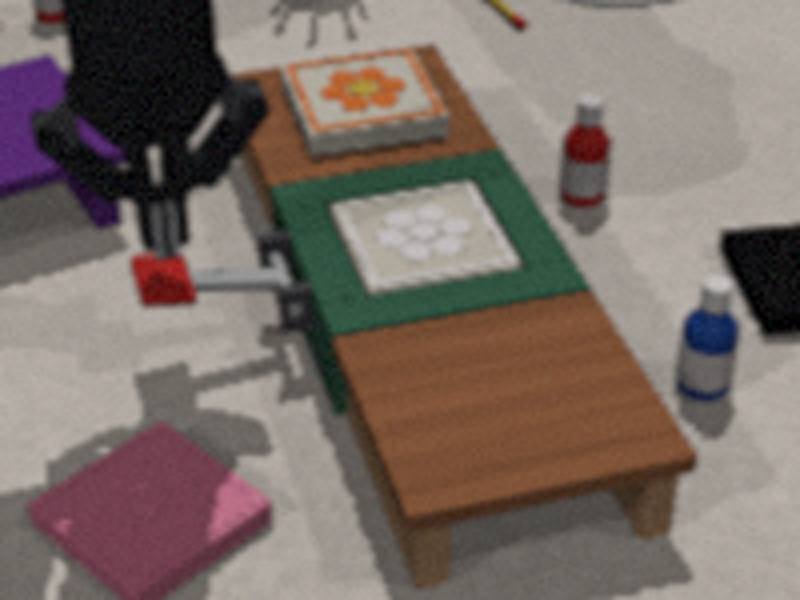

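```bash
python3 - <<'E'
from h import *
from plant import *
for z in (.0654,.0484,.063): print(z,(proj(SD,[(.4489,.0213,z)])-(220,125))*4)
p=[.5982,.04805,.1564]
print((proj(SD,m2w(p,[(-.154,0,.063),(-.154,.022,.063),(-.154,-.022,.063)]))-(220,125))*4)
import cv2
s=get_state();print(s['time'],s['eef_pos'],s['contact_force'])
for n in("scene","wrist"):
    r=read_camera(n);c=r["color"][:,:,::-1]
    if n=="scene": c=c[120:260,260:460]
    cv2.imwrite(f"pics/{n}1.png",cv2.resize(c,None,fx=4 if n=="scene" else 1.2,fy=4 if n=="scene" else 1.2,interpolation=cv2.INTER_CUBIC))
E
```

```text
0.0654 [[167.21201302 272.104554  ]]
0.0484 [[169.80692811 296.0641571 ]]
0.063 [[167.58195965 275.52037846]]
[[162.47000315 272.97980644]
 [155.91653931 250.88919436]
 [169.26769624 295.89367378]]
3.65 [0.44784233 0.0214985  0.06414577] [-0.58123881  0.39825207 -0.67441341]
```

View pics/scene1.png

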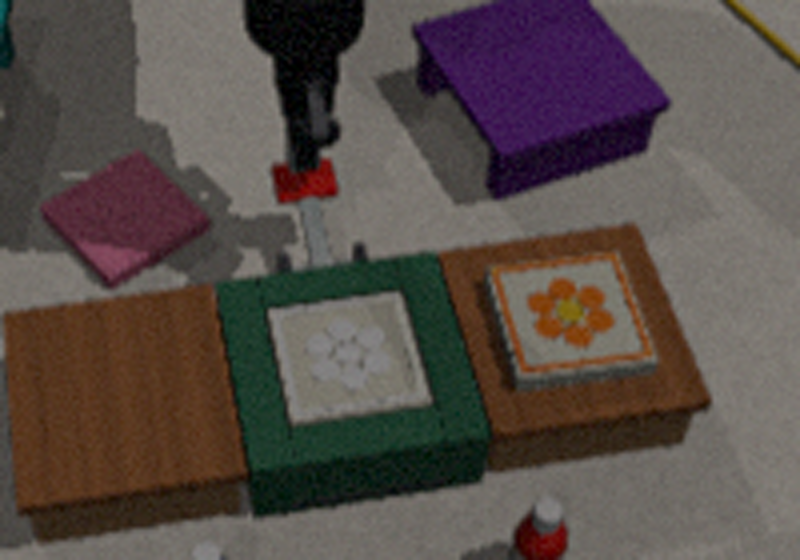

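View pics/wrist1.png

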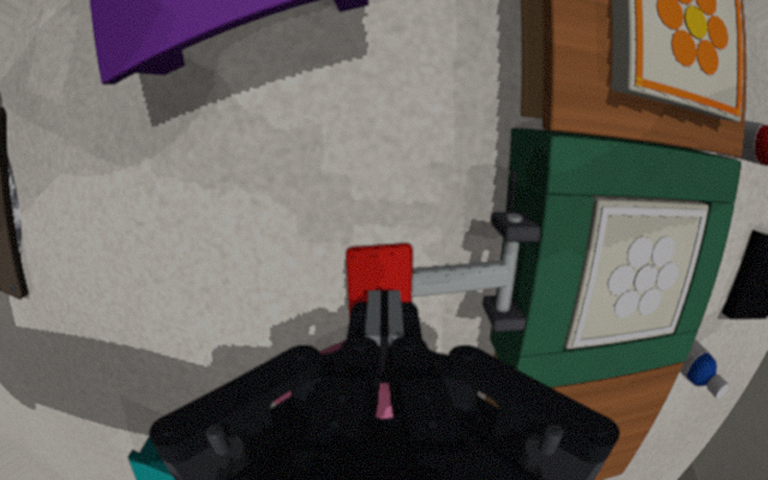

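```bash
python3 - <<'E'
from h import *
a=np.array([303,172])/4+(260,120);b=np.array([167,255])/4+(220,125)
f=lambda P:np.r_[(proj(SC,P)-a)[0],(proj(SD,P)-b)[0]]
r=least_squares(f,[.45,.02,.06]);print(r.x,r.fun)
print((proj(SC,[(.4489,.0213,.0484)])-(260,120))*4)
import cv2
b=cv2.imread("pics/side1.png");cv2.imwrite("pics/z1.png",cv2.resize(cv2.convertScaleAbs(b[180:320,90:240],alpha=2.5),None,fx=4,fy=4))
E
```

```text
[0.45054487 0.02455364 0.07355138] [ 0.32035549 -0.71431612  0.45085617  0.44323923]
[[299.47139347 191.83323541]]
```

View pics/z1.png

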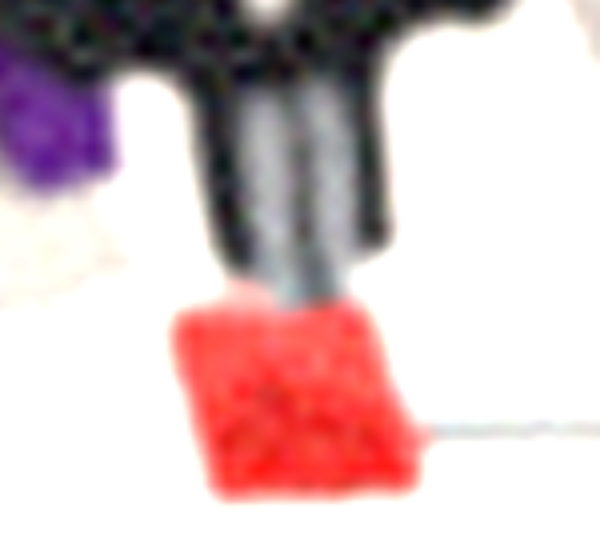

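Surprise: triangulated, the fingertips are at z≈0.073 above the pad, about 25 mm higher than the TCP reading implies. I'll find the pad by contact.

```bash
python3 -m crank '[[1,0.2,-0.1,0.5,0,0,0],[1,0,0,0.3,0,0,0],[1,0,0,0,0,0,0]]'
python3 -m crank '[[1,0,0,0.5,0,0,0],[1,0,0,0,0,0,0]]'
python3 -m crank '[[1,0,0,0.5,0,0,0],[1,0,0,0,0,0,0]]'
```

```text
time: 4.05
eef_pos: [0.4457, 0.0238, 0.0556]
tcp_rot: [0.65, 0.76, -0.0, -0.0]
contact_force: [-0.4, 0.5, -0.4]
opening: 0.0
time: 4.25
eef_pos: [0.4464, 0.0236, 0.0509]
tcp_rot: [0.65, 0.76, 0.0, 0.0]
contact_force: [-0.1, 0.4, -0.3]
opening: -0.002
time: 4.45
eef_pos: [0.4456, 0.0235, 0.0463]
tcp_rot: [0.65, 0.76, -0.001, -0.001]
contact_force: [-1.8, -1.1, 4.3]
opening: 0.002
```

```bash
python3 -m crank '[[1,0,0,0.5,0,0,0],[1,0,0,0.5,0,0,0],[1,0,0,0,0,0,0]]'
python3 - <<'E'
from plant import *
import cv2
r=read_camera("side");cv2.imwrite("pics/side2.png",cv2.resize(r["color"][125:275,220:420,::-1],None,fx=4,fy=4,interpolation=cv2.INTER_CUBIC))
print(get_state()['contact_force'],get_state()['eef_pos'])
E
```

```text
time: 4.75
eef_pos: [0.4452, 0.0234, 0.0362]
tcp_rot: [0.65, 0.76, -0.001, -0.001]
contact_force: [-3.6, -1.5, 4.8]
opening: -0.006
[-3.94464267 -1.39094805  5.29883628] [0.44521406 0.02338732 0.03618137]
```

View pics/side2.png

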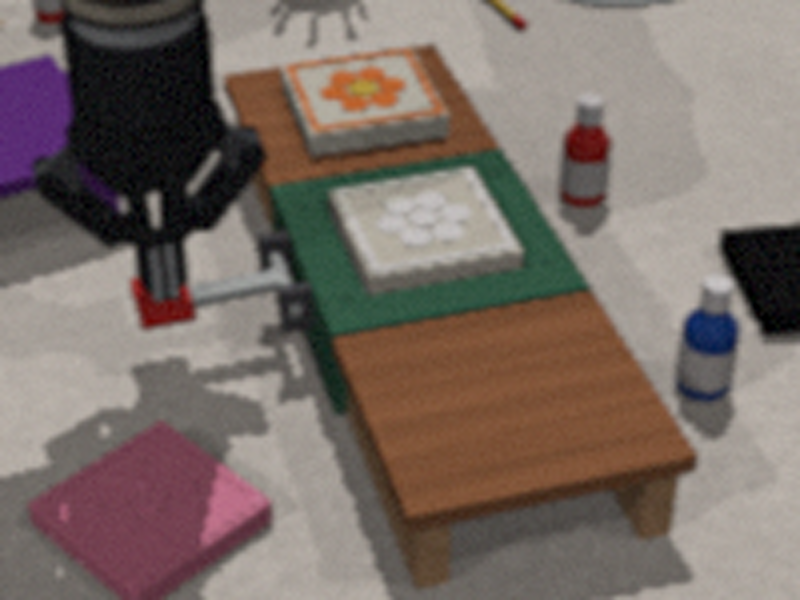

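The lever is going down and the plaque has partly risen (crop ~430,220). Continuing to the stop.

```bash
python3 -m crank '[[1,0,0,0.5,0,0,0],[1,0,0,0.5,0,0,0],[1,0,0,0,0,0,0]]'
python3 -m crank '[[1,0,0,0.3,0,0,0],[1,0,0,0,0,0,0]]'
python3 -m crank '[[1,0,0,0.2,0,0,0],[1,0,0,0,0,0,0]]'
```

```text
time: 5.1
eef_pos: [0.4454, 0.0234, 0.0269]
tcp_rot: [0.65, 0.76, -0.001, -0.001]
contact_force: [-6.0, -1.9, 10.7]
opening: 0.003
time: 5.3
eef_pos: [0.4457, 0.0234, 0.0264]
tcp_rot: [0.649, 0.76, -0.002, -0.002]
contact_force: [-13.8, 0.7, 28.8]
opening: -0.006
time: 5.5
eef_pos: [0.4459, 0.0234, 0.0261]
tcp_rot: [0.649, 0.761, -0.003, -0.003]
contact_force: [-18.7, 0.9, 40.8]
opening: -0.001
```

```bash
python3 -m crank '[[1,0,0,-1,0,0,0],[1,0,0,-4.5,0,0,0],[1,0,0,-4.5,0,0,0]]'
python3 -m crank '[[0,2.1,4.5,0,0,0,0],[0,2.1,4.5,0,0,0,0],[0,2.1,4,0,0,0,0],[0,0,2.4,0,0,0,0],[0,0,0,0,0,0,0]]'
python3 - <<'E'
from plant import *
import cv2
for n in ("side","scene"):
    r=read_camera(n);c=r["color"][125:275,220:420,::-1] if n=="side" else r["color"][130:270,250:450,::-1]
    cv2.imwrite(f"pics/{n}3.png",cv2.resize(c,None,fx=4,fy=4,interpolation=cv2.INTER_CUBIC))
print(get_state()['opening'],get_state()['eef_pos'],get_state()['contact_force'])
E
```

```text
time: 5.8
eef_pos: [0.4446, 0.0239, 0.1209]
tcp_rot: [0.65, 0.76, -0.001, -0.002]
contact_force: [0.6, -0.2, 0.0]
opening: -0.003
time: 6.3
eef_pos: [0.5907, 0.1106, 0.1209]
tcp_rot: [0.649, 0.761, 0.0, 0.0]
contact_force: [0.7, 0.5, 0.0]
opening: 0.498
0.4995401388370069 [0.58766695 0.10978512 0.12016178] [ 0.47397598 -0.01363105 -0.62189407]
```

View pics/side3.png

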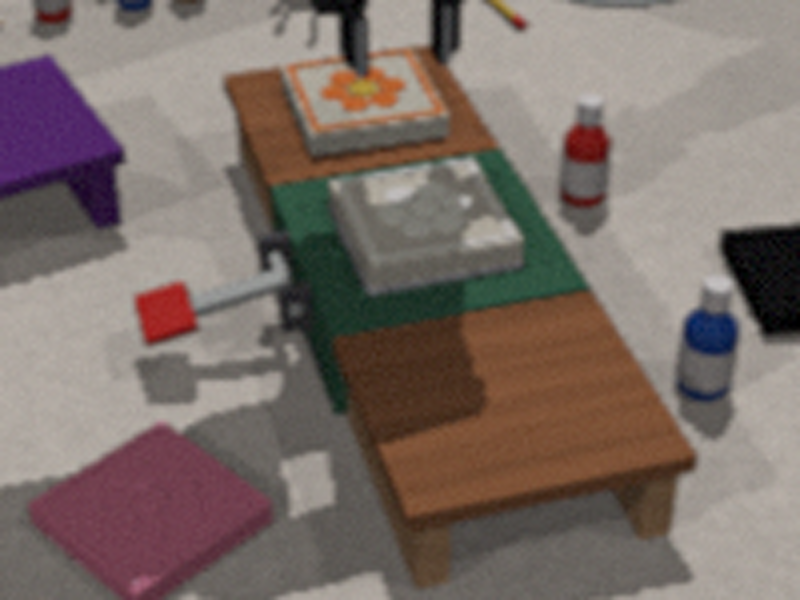

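View pics/scene3.png

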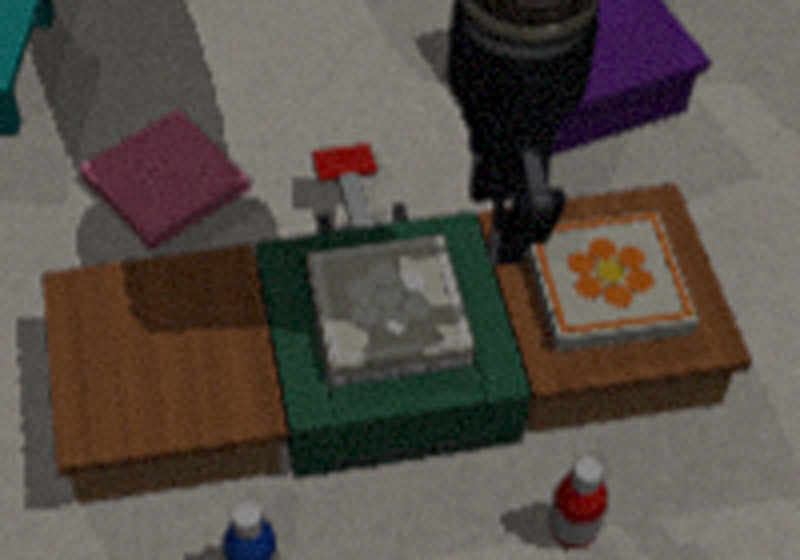

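```bash
python3 - <<'E'
from h import *
p=[.5982,.04805,.1564]
b=np.array([399,66])/4+(220,125)
for z in (.12,.14,.15): print(z,(proj(SD,[(.5877,.1098,z)])-(220,125))*4)
c,s=np.cos(p[2]),np.sin(p[2]);d=np.array([.5877,.1098])-p[:2];print("mould xy",c*d[0]+s*d[1],-s*d[0]+c*d[1])
E
```

```text
0.12 [[392.5479357   91.16351429]]
0.14 [[392.5048296   61.38806407]]
0.15 [[392.48285384  46.20835394]]
mould xy -0.0007534661619226519 0.0626318192993213
```

```bash
python3 -m crank '[[0,0,0,3.5,0,0,0],[0,0,0,3.5,0,0,0],[0,0,0,0,0,0,0]]'
python3 -m crank '[[0,0,0,0.3,0,0,0],[0,0,0,0,0,0,0]]'
python3 -m crank '[[0,0,0,0.2,0,0,0],[0,0,0,0,0,0,0]]'
```

```text
time: 6.7
eef_pos: [0.5849, 0.1091, 0.0476]
tcp_rot: [0.65, 0.76, -0.002, -0.003]
contact_force: [0.9, 0.8, 0.1]
opening: 0.494
time: 6.9
eef_pos: [0.5883, 0.1096, 0.0491]
tcp_rot: [0.65, 0.76, 0.0, 0.0]
contact_force: [0.4, 0.3, -0.2]
opening: 0.499
time: 7.1
eef_pos: [0.5887, 0.1098, 0.0469]
tcp_rot: [0.65, 0.76, 0.0, 0.0]
contact_force: [0.7, 0.4, -0.5]
opening: 0.498
```

```bash
python3 -m crank '[[0,0,0,0.2,0,0,0],[0,0,0,0,0,0,0]]'
python3 -m crank '[[0,0,0,0.2,0,0,0],[0,0,0,0,0,0,0]]'
python3 - <<'E'
from plant import *
import cv2
for n in ("side","scene"):
    r=read_camera(n);c=r["color"][125:275,220:420,::-1] if n=="side" else r["color"][130:270,250:450,::-1]
    cv2.imwrite(f"pics/{n}4.png",cv2.resize(c,None,fx=4,fy=4,interpolation=cv2.INTER_CUBIC))
E
```

```text
time: 7.3
eef_pos: [0.589, 0.1099, 0.0452]
tcp_rot: [0.65, 0.76, 0.0, 0.0]
contact_force: [-1.2, -0.1, 3.8]
opening: 0.5
time: 7.5
eef_pos: [0.5891, 0.1099, 0.0451]
tcp_rot: [0.65, 0.76, -0.0, -0.0]
contact_force: [-6.4, -0.1, 13.5]
opening: 0.501
```

View pics/side4.png

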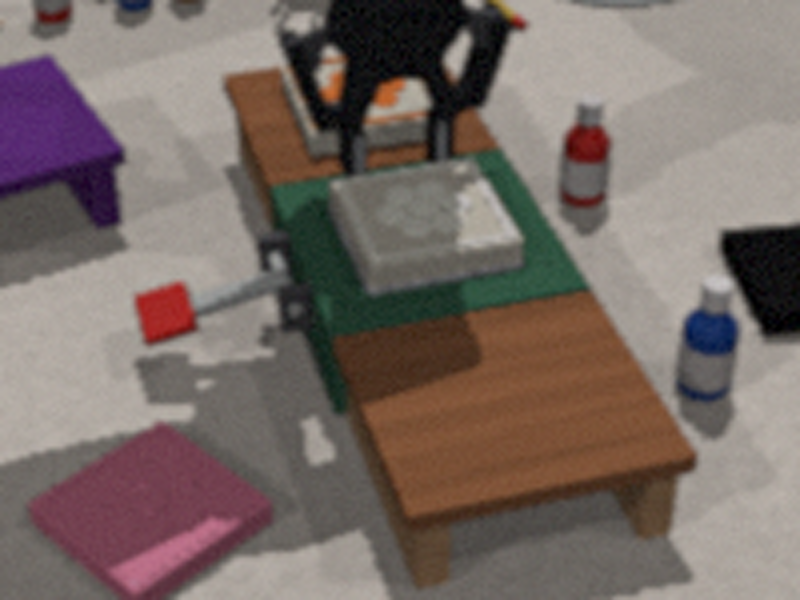

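View pics/scene4.png

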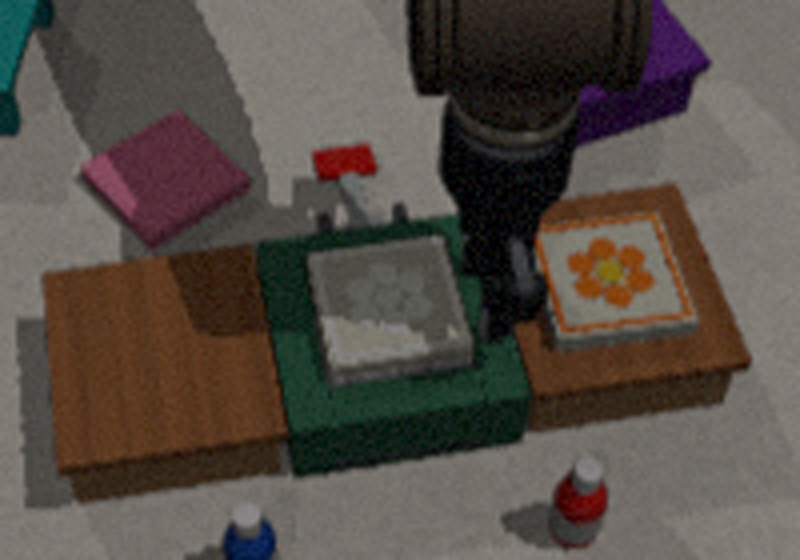

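```bash
python3 -m crank '[[0,0,0,-0.5,0,0,0],[0,0,0,0,0,0,0],[0,-0.5,0,0,0,0,0],[0,-0.5,0,0,0,0,0],[0,0,0,0,0,0,0]]'
python3 -m crank '[[0,-0.7,0,0,0,0,0],[0,-0.9,0,0,0,0,0],[0,-1,0,0,0,0,0],[0,-1,0,0,0,0,0],[0,-0.6,0,0,0,0,0]]'
python3 - <<'E'
from plant import *
import cv2
for n in ("side",):
    r=read_camera(n);c=r["color"][125:275,220:420,::-1] if n=="side" else r["color"][130:270,250:450,::-1]
    cv2.imwrite(f"pics/{n}5.png",cv2.resize(c,None,fx=4,fy=4,interpolation=cv2.INTER_CUBIC))
s=get_state();print(s['eef_pos'],s['contact_force'])
E
```

```text
time: 8.1
eef_pos: [0.5898, 0.0992, 0.0465]
tcp_rot: [0.65, 0.76, -0.0, -0.0]
contact_force: [-0.2, 0.1, -0.2]
opening: 0.498
time: 8.6
eef_pos: [0.5968, 0.0572, 0.0472]
tcp_rot: [0.65, 0.76, 0.0, 0.0]
contact_force: [0.3, 0.7, -0.0]
opening: 0.499
[0.59701986 0.05659998 0.04724983] [ 0.46819636 -0.56020716  0.65750001]
```

View pics/side5.png

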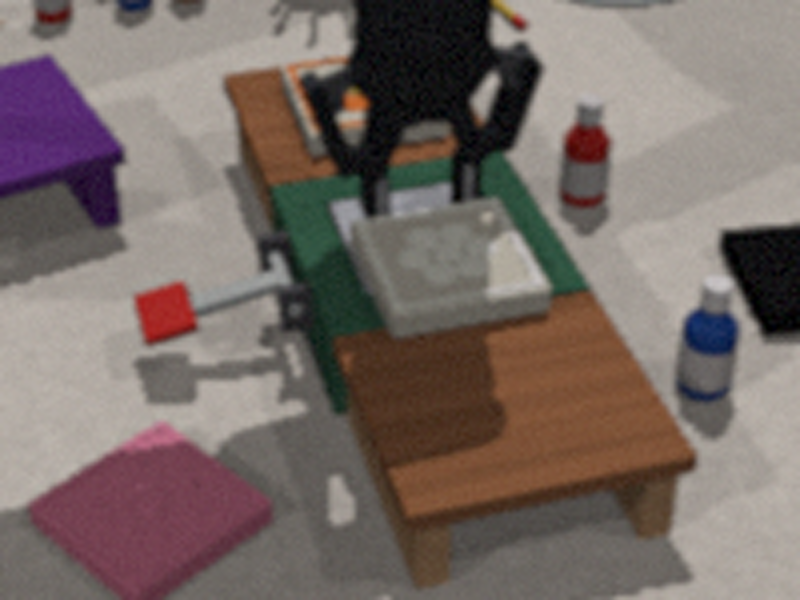

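```bash
python3 -m crank '[[0,-0.6,0,-0.1,0,0,0],[0,-1,0,0,0,0,0],[0,-1,0,0,0,0,0],[0,-1,0,0,0,0,0],[0,-1,0,0,0,0,0]]'
python3 -m crank '[[0,-1,0,0,0,0,0],[0,-1,0,0,0,0,0],[0,-0.8,0,0,0,0,0],[0,-0.5,0,0,0,0,0],[0,0,0,0,0,0,0]]'
python3 - <<'E'
from plant import *
import cv2
for n in ("side","scene"):
    r=read_camera(n);c=r["color"][125:275,220:420,::-1] if n=="side" else r["color"][130:270,250:450,::-1]
    cv2.imwrite(f"pics/{n}6.png",cv2.resize(c,None,fx=4,fy=4,interpolation=cv2.INTER_CUBIC))
s=get_state();print(s['eef_pos'],s['contact_force'])
E
```

```text
time: 9.15
eef_pos: [0.6038, 0.0121, 0.048]
tcp_rot: [0.65, 0.76, -0.0, -0.0]
contact_force: [0.1, 0.7, 0.1]
opening: 0.498
time: 9.65
eef_pos: [0.6091, -0.0205, 0.0482]
tcp_rot: [0.65, 0.76, 0.0, 0.0]
contact_force: [0.3, 0.3, -0.4]
opening: 0.5
[ 0.60890716 -0.0197091   0.04818989] [-0.41882923  0.2142614  -0.46838821]
```

View pics/side6.png

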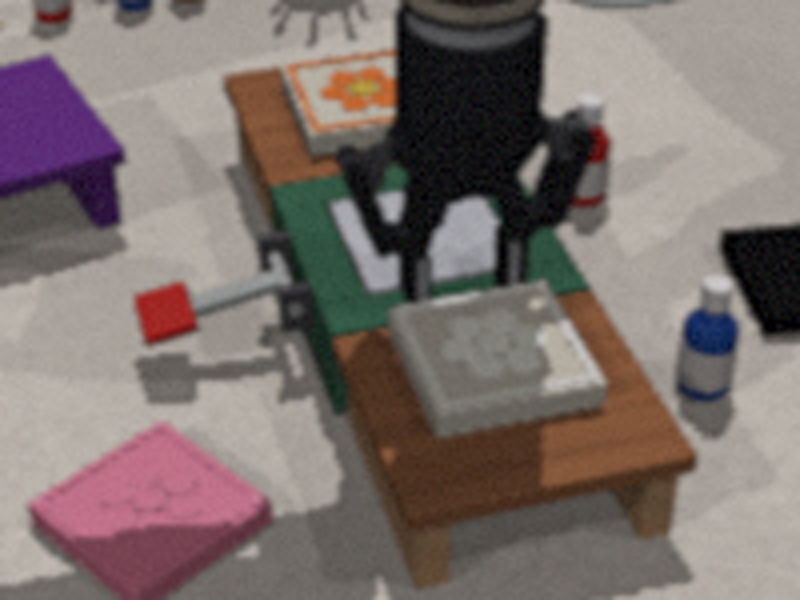

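View pics/scene6.png

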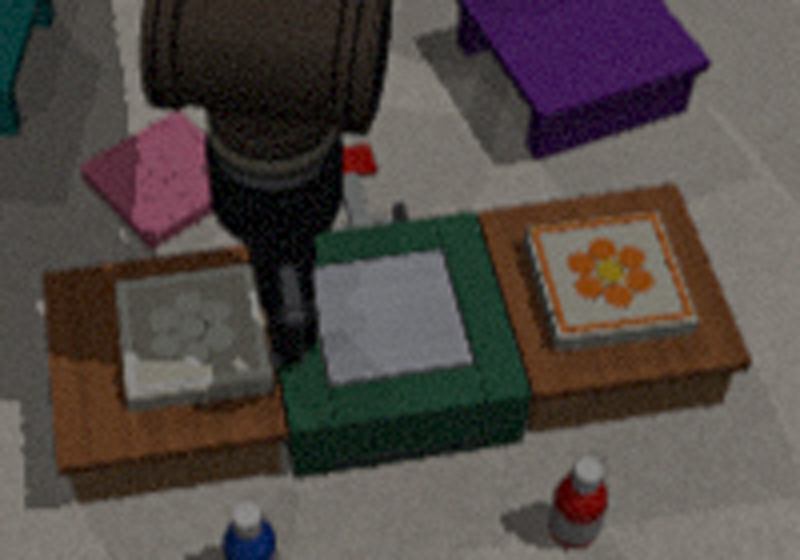

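```bash
python3 -m crank '[[0,-0.6,0,0,0,0,0],[0,-0.8,0,0,0,0,0],[0,-0.6,0,0,0,0,0],[0,-0.2,0,0,0,0,0],[0,0,0,0,0,0,0]]'
python3 -m crank '[[0,0.6,0,0,0,0,0],[0,0.8,0,-2,0,0,0],[0,3,0,-2.5,0,0,0],[0,4.5,0,0,0,0,0],[0,0,0,0,0,0,0]]'
python3 - <<'E'
from plant import *
import cv2
for n in ("side","scene"):
    r=read_camera(n);c=r["color"][125:275,220:420,::-1] if n=="side" else r["color"][130:270,250:450,::-1]
    cv2.imwrite(f"pics/{n}7.png",cv2.resize(c,None,fx=4,fy=4,interpolation=cv2.INTER_CUBIC))
s=get_state();print(s['eef_pos'],s['contact_force'])
from h import *
p=[.5982,.04805,.1564];d=s['eef_pos'][:2]-np.array(p[:2]);c,s=np.cos(p[2]),np.sin(p[2]);print(c*d[0]+s*d[1],-s*d[0]+c*d[1])
E
```

```text
time: 10.25
eef_pos: [0.6124, -0.042, 0.0481]
tcp_rot: [0.65, 0.76, -0.0, 0.0]
contact_force: [0.7, 0.3, -0.6]
opening: 0.502
time: 10.75
eef_pos: [0.5978, 0.0511, 0.0941]
tcp_rot: [0.648, 0.762, 0.001, 0.0]
contact_force: [-0.1, -1.2, -0.4]
opening: 0.5
[0.59798081 0.04784288 0.09307203] [-0.49253459 -0.20907744  0.76267118]
-0.00024877284656751875 -0.00017045555262531868
```

View pics/side7.png

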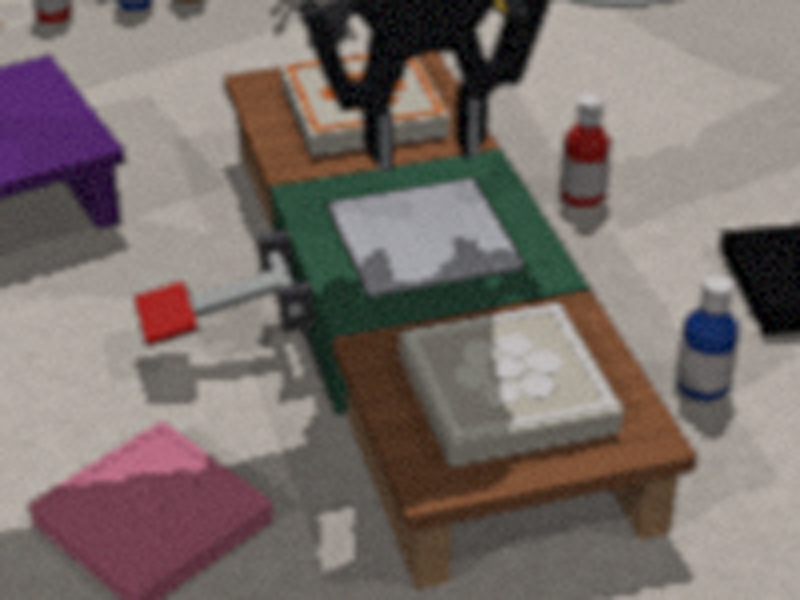

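View pics/scene7.png

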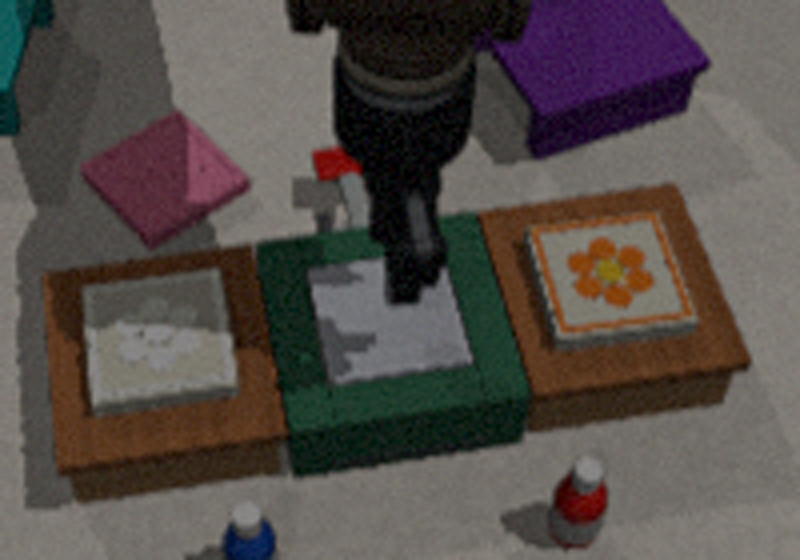

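The plaque lies flat and square, wholly on the empty board (side crop 510,385). Now the plate goes down.

```bash
python3 -m crank '[[0,0,0,3,0,0,0],[0,0,0,1.5,0,0,0],[0,0,0,0.5,0,0,0],[0,0,0,0.5,0,0,0],[0,0,0,0,0,0,0]]'
python3 -m crank '[[0,0,0,0.4,0,0,0],[0,0,0,0.4,0,0,0],[0,0,0,0,0,0,0]]'
```

```text
time: 11.35
eef_pos: [0.5974, 0.046, 0.0381]
tcp_rot: [0.65, 0.76, -0.001, -0.002]
contact_force: [-3.5, 0.1, 5.3]
opening: 0.504
time: 11.65
eef_pos: [0.5974, 0.0459, 0.0306]
tcp_rot: [0.65, 0.76, -0.001, -0.002]
contact_force: [-5.8, 0.7, 7.1]
opening: 0.498
```

```bash
python3 -m crank '[[0,0,0,0.3,0,0,0],[0,0,0,0,0,0,0]]'
python3 -m crank '[[0,0,0,0.2,0,0,0],[0,0,0,0,0,0,0]]'
```

```text
time: 11.85
eef_pos: [0.5976, 0.0459, 0.0291]
tcp_rot: [0.65, 0.76, -0.001, -0.002]
contact_force: [-8.3, 0.1, 15.2]
opening: 0.5
time: 12.05
eef_pos: [0.5977, 0.046, 0.029]
tcp_rot: [0.65, 0.76, -0.002, -0.002]
contact_force: [-14.1, 0.0, 23.4]
opening: 0.502
```

```bash
python3 -m crank '[[0,0,0,0.1,0,0,0],[0,0,0,0,0,0,0],[0,0,0,-1,0,0,0],[0,0,0,-3,0,0,0],[0,0,0,-4.5,0,0,0]]'
python3 -m crank '[[0,0,0,-4.5,0,0,0],[0,2,-4.5,-2,0,0,0],[0,2,-4.5,0,0,0,0],[0,2,-4,0,0,0,0],[0,0,0,0,0,0,0]]'
python3 - <<'E'
from plant import *
import cv2
for n in ("side","scene"):
    r=read_camera(n);c=r["color"][125:275,220:420,::-1] if n=="side" else r["color"][130:270,250:450,::-1]
    cv2.imwrite(f"pics/{n}8.png",cv2.resize(c,None,fx=4,fy=4,interpolation=cv2.INTER_CUBIC))
s=get_state();print(s['time'],s['eef_pos'],s['contact_force'])
E
```

```text
time: 12.55
eef_pos: [0.5956, 0.046, 0.1062]
tcp_rot: [0.65, 0.76, -0.002, -0.003]
contact_force: [-0.0, 0.4, 0.4]
opening: 0.497
time: 13.05
eef_pos: [0.4576, 0.0858, 0.1703]
tcp_rot: [0.649, 0.76, -0.002, -0.003]
contact_force: [-0.1, -0.7, -0.1]
opening: 0.504
13.15 [0.46294127 0.08467635 0.17268102] [ 0.57554478 -0.18422999 -0.70334141]
```

View pics/side8.png

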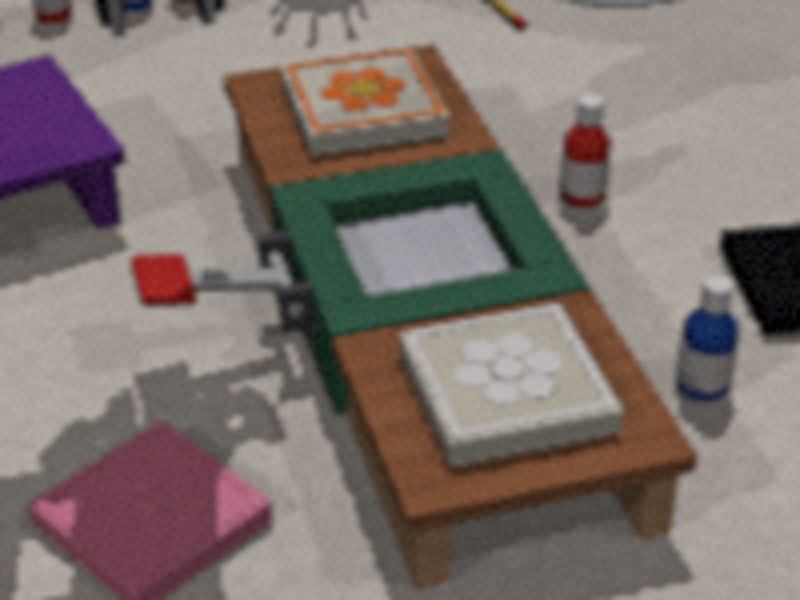

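View pics/scene8.png

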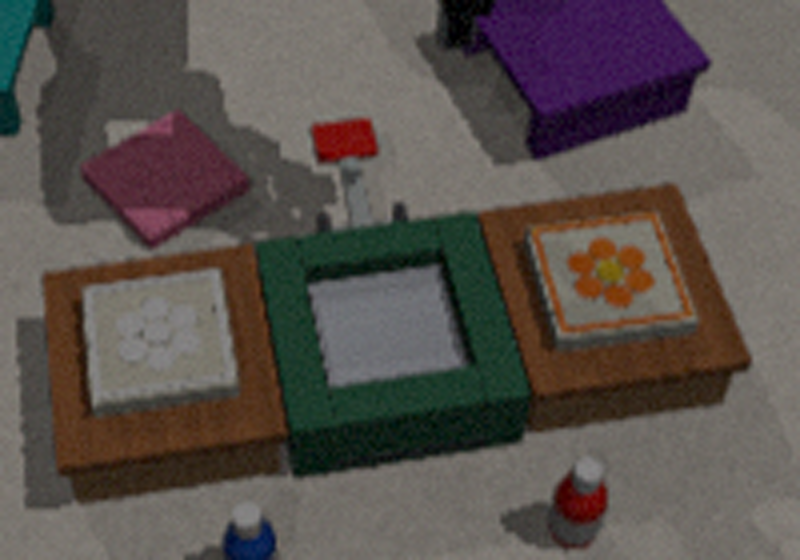

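The floor plate is down and the lever pad is back at its starting pixels: scene crop (344,140), side crop (163,279). The painted plaque and the bottles have not moved. Handing in.

```bash
python3 -c "
from plant import *
print(sign_off())"
```

```text
the job is handed in; nothing more can be done
None
```

The job is done and handed in at about 13 s. I pressed the red lever to its stop, slid the raised white plaque onto the empty wooden board on the mould's right (-y), then pushed the bare metal floor back down.

**Last checks:**
- **Plaque:** both cameras show it flat, square and wholly on the board.
- **Mould floor:** it stopped moving at a TCP height of 29 mm, about 16 mm below the height where the fingers touched the mould's top. The force there rose to 23 N. The lever pad is back at its starting pixels.
- **Other things:** the painted plaque and both dye bottles look unmoved, and the robot is clear of everything.

**What disagreed:** by camera and by contact, the fingertips stood about 15 mm behind the reported TCP instead of 17 mm ahead of it. I therefore found working heights by touch, including one light touch of about 13 N on the mould's rim.

**Highest force:** the fingertips briefly pressed the lever stop with about 41 N vertically, about 45 N with the sideways part. That is well under the 120 N wrist limit. It is over 40 N, but I took that limit to cover the arm and gripper body, not the fingertips.

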